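# Lock the counter's deposit box with its cranked pin by feel

### The job

Lock the deposit box for the night: take the cranked locking pin out of its rest, reach with its foot down into the open slot behind the box's front plate, and gently feel along the hidden back of that plate until the pin drops into its hole. Then draw it fully home, until its stem stands against the plate, and leave it there. Press only lightly while feeling, and do not disturb the things lying about.

Things in the scene. Friction and masses are not known exactly. Their poses are not given: they have to be found in the camera images.
- deposit_box: grey painted steel deposit box, fixed to the counter: 170 mm (x) by 220 mm (y) by 50 mm high, a banknote slit between two bright strips in the lid on its rear half. Origin: centre of its underside; x points from the front plate (robot's side) to the rear, y left, z up. All walls are rigid: never press the pin on them with more than 35 N (feel with 3 to 8 N).
- slot_floor (a point): middle of the flat floor of the open slot behind the front plate, axes as the box's. The slot is open to the top: 49 mm in x (x = -53 to -4 mm in the box's frame), 110 mm in y (-55 to +55 mm); floor 16 mm above the counter, 34 mm below the box's top.
- plate_back (a point): point on the slot's flat front wall, the hidden back of the front plate (x = -53 mm in the box's frame), midway in y, 23 mm above the counter; axes as the box's. In it one blind hole opening to +x, seen neither from the robot nor from above: 14 mm wide (y), 16 high (15 to 31 mm over the counter), 24 deep. Its middle is up to 25 mm to either side of this point, different every time.
- locking_pin: L-shaped locking pin, 0.10 to 0.16 kg, 86 mm tall: upright steel stem 12 (x) by 18 mm (y), black handle on top, at the bottom a round foot, 10 mm diameter, level toward the body's -x from the stem's face (x = -6 mm) to its bevelled tip (x = -28 mm). Origin: middle of the stem's underside; z up. Starts upright in the rest; goes into the hole with its foot toward the box's -x, stem face on the plate.
- pin_handle (a point): middle of the pin's handle: a block 24 mm (x) by 20 mm (y) by 40 mm high, 66 mm above the pin's underside (handle from 46 to 86 mm); axes as the pin's. A 28 x 24 mm collar, 4 mm thick, lies under the handle. A firm grip (100 N) keeps the pin from tilting between the fingers.
- pin_tip (a point): centre of the foot pin's tip face, 28 mm from the stem's middle toward the pin's -x, 5 mm above the pin's underside; axes as the pin's
- pin_rest: small open-topped grey holder on a 75 x 60 mm dark plate, fixed to the counter, 34 mm high, with a 37 x 21 mm pocket, floor at z = 9 mm, in which the pin's foot stands loosely; lift the pin straight up out of it. Origin: centre of its underside, x along the pocket's length.
- service_bell: bystander: desk bell, 86 mm across, 54 mm high, origin at the centre of its underside
- calculator: bystander: pocket calculator, 96 x 60 x 14 mm, origin at the centre of its underside
- tape_measure: bystander: small round tape measure, 56 x 51 x 21 mm, origin at the centre of its underside
Things that resemble listed ones, but are neither listed nor needed, are in the scene too. What is shaped like the locking_pin but orange is not meant.

How it is judged:
By the outcome, as a careful person would: the job done as asked, in the order asked, and still so for the second after the job is handed in, with the robot touching nothing.
It also fails if it takes over 61 s, if anything falls off the work surface, if the arm or the gripper's body presses on something with over 40 N, if the wrist force passes 120 N, or if a joint passes its speed limit or range.

### The arm

A 6-joint arm with a two-finger parallel gripper is mounted at the origin on a cart in front of the work surface, level with it; the furniture and walls round the work are solid. World frame = base frame: x ahead of the robot, y to its left, z up, the work surface at z = 0. Lengths are in mm, angles in degrees, forces in N, time in s.
With the tool pointing down it reaches from about 350 to 850 mm from the base axis. Payload 8.1 kg.
Tool frame: the origin (TCP) lies midway between the tips of the shut fingers; the grasp point (between the pads) lies 19 mm behind it; z points along the fingers, y is the direction in which the jaws open and shut (so a half turn about z gives the same grasp; the last joint's range is limited). The gripper opens to 85 mm and grips with 20 to 120 N. Pads are 22 mm wide; open, the fingers measure 114 mm over their backs; the gripper's body (76 mm by 85 mm) begins 54 mm behind the grasp point. The pads swing forward as they close: fully open they stand 13 mm farther back than shut.
Start: joints at [69.649, 7.471, 85.268, -0, 87.261, -4.893], TCP at [159.901, 578.305, 231.292] pointing down, gripper open.
Joint ranges: [-169.43, 169.43], [-51.17, 129.36], [1.28, 143.12], [-76.62, 256.62], [0, 156.53], [-152.29, 152.29]. Speed limits (degrees/s): [136.94, 136.94, 159.86, 180, 180, 180].

### API

Orientations are given as [roll, pitch, yaw] about the fixed x, y, z axes, in that order (R = Rz(yaw) Ry(pitch) Rx(roll)).
In Python, from bench import r gives the robot as it stands.
- The arm moves only by the shell command python3 -m jog 'ROWS' [FORCE]. ROWS is JSON, a list of rows, each a list of 5 numbers: the shift along the tool's x, y, z in m, then the turn about the tool's z in rad, then the opening, from 0 (shut) to 1 (fully open). A call has 1 to 20 rows; each row is the pose to reach, as a shift and turn from the pose measured when the call began, along the tool's axes at that moment; what a row does not reach only later rows make up. A row lasts 1/10 s, in which the tool goes at most 50 mm and 8.59 degrees, less where a joint would pass 70% of its speed; a pose out of reach is approached as far as the arm can. A call with a gripper value outside its range is refused whole. The fingers move at their own pace and stop on an object; FORCE is the grip in N (left out, the last holds). Time passes only in rows, so rows that repeat a pose let the fingers close. It gives the time, the measured TCP pose, the force and the opening at its end, in the units of the state.
- r.sense(): the state, without advancing time (a new reading comes with each control period).
- r.snapshot(name): name is "scene" or "side" or "wrist"; returns a dict with "pixels" (400x640x3 uint8, red, green, blue), "K" (3x3 intrinsics, pixels), "R" (3x3) and "t" (3): a world point X has camera coordinates R X + t. Camera axes: x right, y down, z forward; pixel columns grow to the right and rows downward; lengths in mm; the calibration is good to about 2 mm. The wrist camera is an equidistant fisheye: a pixel r from the principal point sees the ray r / f radians off the axis. A picture is of the moment at which its call begins. There is no depth.
- r.hand_in(): hands the job in, once; it reports no verdict.
The state is a dict: "time": time; "joint_pos": joint angles; "qd": joint speeds; "joint_efforts": joint torques, N m; "tool_pos": TCP position; "tcp_rot": TCP orientation; "ft_force": force on the tool from outside, world axes, zero at the start; "wrist_torque": the same for the moment, N m; "finger_gap": finger opening in mm.
Only numpy, scipy, OpenCV 4.12 (cv2) and the standard library are available. Lean on these libraries where they do the work, as an engineer would, in place of code of your own. Each camera call takes 0.05 s, during which the arm holds its last target.

## Working session

There is one attempt and no reset: what is moved stays moved. The work goes in short steps, Python scripts to look and compute and a shell command to move; the robot and the scene stay as the last step left them, time stands still between calls to the robot, and variables do not carry over. Pictures are saved under pics/ and viewed, and the job is handed in when it is done.

```bash
mkdir -p pics; ls; python3 - <<'E'
from bench import r
import cv2,numpy as np
print(r.sense())
for n in("scene","side","wrist"):
    s=r.snapshot(n); cv2.imwrite(f"pics/{n}0.png",s["pixels"][:,:,::-1]); print(n,s["K"],s["R"],s["t"])
    np.savez(f"pics/{n}0.npz",**s)
E
```

```text
pics
{'time': 0.0, 'joint_pos': array([ 6.96476973e+01,  7.51403458e+00,  8.53300441e+01,  1.43605196e-03,
        8.72588033e+01, -4.89093188e+00]), 'qd': array([-0.04592167, -0.07017958, -0.0069596 , -0.03054317, -0.01261197,
        0.09902399]), 'joint_efforts': array([-3.23936465e-04, -5.69392061e+01, -5.00551558e+01, -3.83915203e-04,
        1.52707152e-02, -2.05384407e-05]), 'tool_pos': array([159.71456748, 577.797099  , 230.24826265]), 'tcp_rot': array([-1.79897615e+02, -1.02006938e-02,  1.64538550e+02]), 'ft_force': array([-0.24087802, -0.09445185,  0.04272468]), 'wrist_torque': array([-0.02377799,  0.05094005,  0.05008046]), 'finger_gap': 85.1031167782885}
scene [[374.19427584   0.         316.17535434]
 [  0.         374.19427584 193.96540933]
 [  0.           0.           1.        ]] [[ 0.59750757 -0.80185506 -0.00362864]
 [-0.60420198 -0.44724071 -0.6594814 ]
 [ 0.52718562  0.39623756 -0.75171212]] [-369.09107361  389.14920724  741.00846998]
side [[399.59365684   0.         315.31174501]
 [  0.         399.59365684 199.43441495]
 [  0.           0.           1.        ]] [[ 0.96534331  0.26076311 -0.01071925]
 [ 0.18317868 -0.70623814 -0.68386641]
 [-0.18589748  0.65820232 -0.7295285 ]] [-561.81680389  -61.03459795 1194.20870658]
wrist [[309.70691629   0.         318.82047652]
 [  0.         309.70691629 210.95338052]
 [  0.           0.           1.        ]] [[ 0.26585997  0.96400865 -0.00240913]
 [ 0.92053878 -0.253128    0.29754759]
 [ 0.28622863 -0.08132369 -0.95470395]] [-598.13719766  -40.22223501  380.12132303]
```

View pics/scene0.png

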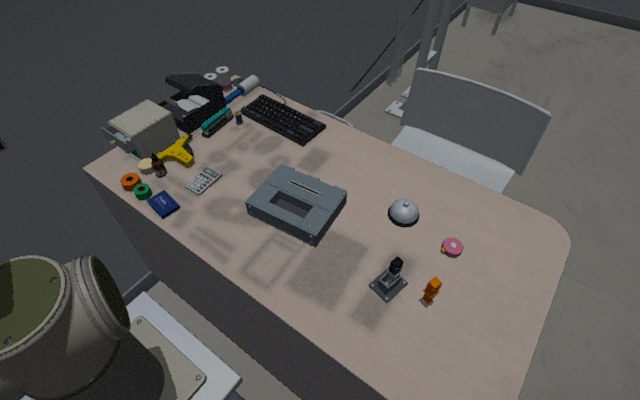

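View pics/side0.png

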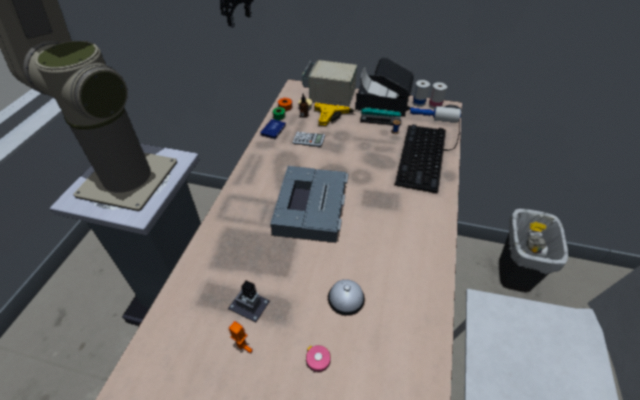

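View pics/wrist0.png

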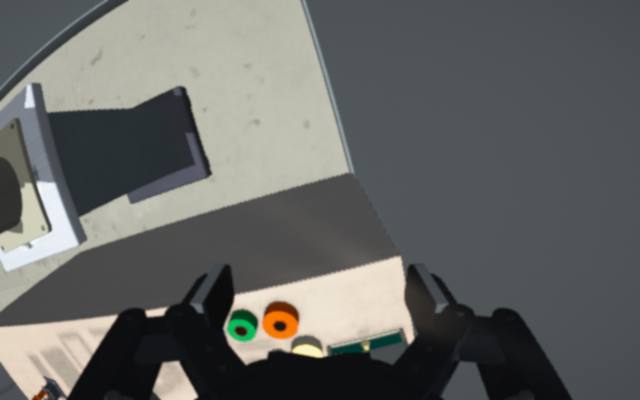

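Candidates for the pin are the black-handled L piece in the dark rest at scene (392,270) / side (249,295), and the orange look-alike at scene (432,290) / side (240,335). The black one in the holder fits the description. I'll check it in enlarged crops.

```bash
cat > h.py <<'E'
import numpy as np,cv2
def crop(n,x0,y0,w,h,k,out):
    im=cv2.imread(f"pics/{n}.png")[y0:y0+h,x0:x0+w]
    im=cv2.resize(im,None,fx=k,fy=k,interpolation=cv2.INTER_CUBIC)
    for x in range((x0+9)//10*10,x0+w,10):
        cv2.putText(im,str(x),((x-x0)*k,9),0,.3,(0,255,255),1); cv2.line(im,((x-x0)*k,10),((x-x0)*k,15),(0,255,255),1)
    for y in range((y0+9)//10*10,y0+h,10):
        cv2.putText(im,str(y),(0,(y-y0)*k+3),0,.3,(0,255,255),1)
    cv2.imwrite(f"pics/{out}.png",im)
def ray(s,u,v,fish=False):
    K,R,t=s["K"],s["R"],s["t"]
    d=np.array([(u-K[0,2])/K[0,0],(v-K[1,2])/K[1,1],1.])
    if fish:
        x,y=d[:2]; th=np.hypot(x,y); d=np.array([x/th*np.sin(th),y/th*np.sin(th),np.cos(th)]) if th>0 else d
    return -R.T@t, R.T@d
def onz(s,u,v,z,fish=False):
    c,d=ray(s,u,v,fish); return c+d*(z-c[2])/d[2]
def tri(*cd):
    A=np.zeros((3,3));b=np.zeros(3)
    for c,d in cd:
        d=d/np.linalg.norm(d);P=np.eye(3)-np.outer(d,d);A+=P;b+=P@c
    return np.linalg.solve(A,b)
def proj(s,X):
    p=s["R"]@X+s["t"]; p=s["K"]@(p/p[2]); return p[:2]
E
python3 - <<'E'
from h import *
crop("scene0",355,245,100,75,8,"c1"); crop("side0",220,270,100,75,8,"c2")
crop("scene0",240,155,115,95,6,"c3"); crop("side0",265,155,90,95,6,"c4")
E
```

```text
(no output)
```

View pics/c1.png

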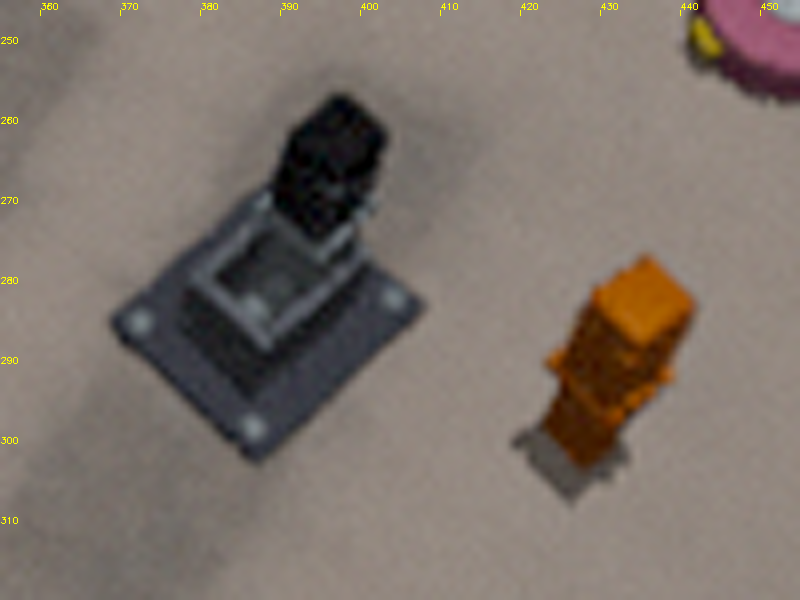

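View pics/c2.png

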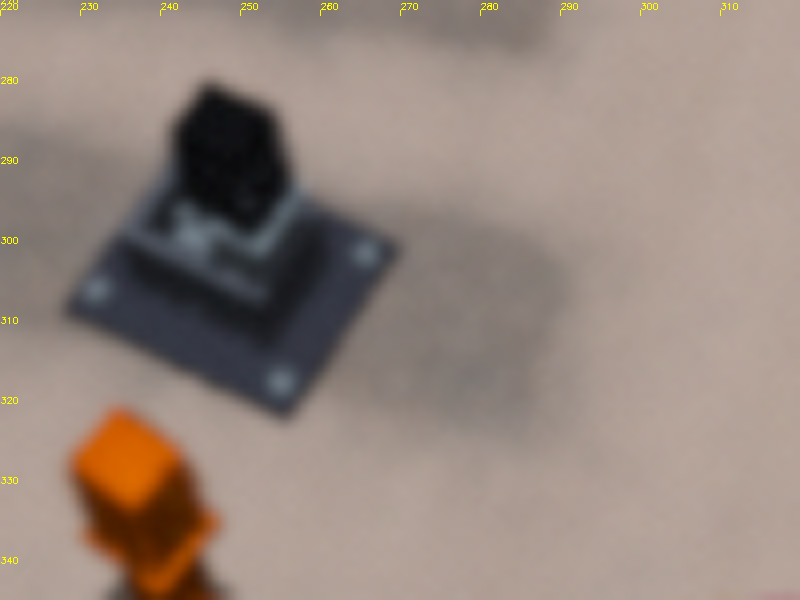

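View pics/c3.png

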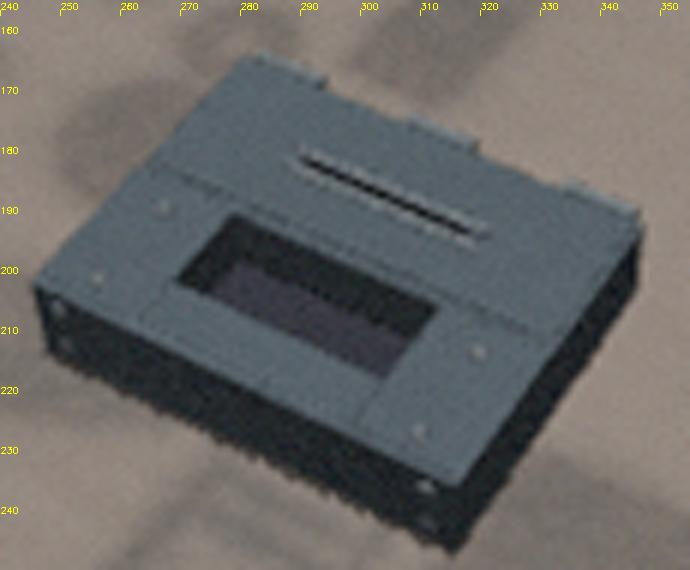

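View pics/c4.png

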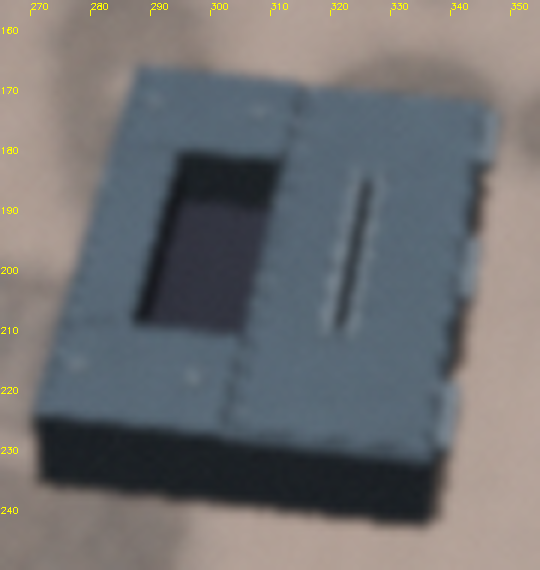

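```bash
python3 - <<'E'
from h import *
np.set_printoptions(precision=1,suppress=True)
S=np.load("pics/scene0.npz");D=np.load("pics/side0.npz")
def both(n,a,b,z):
    print(n,onz(S,*a,z)[:2],onz(D,*b,z)[:2],tri(ray(S,*a),ray(D,*b)))
both("boxFL",(245.5,203),(288,166.5),50)
both("boxFR",(316,236),(270.5,224.5),50)
both("boxRR",(346.5,193),(337,232),50)
both("slotRL",(279,190.5),(312,182),50)
both("slotFL",(269,202),(294.5,180.5),50)
both("slotFR",(303,219),(287,209.5),50)
both("slit0",(290,181),(326,185.5),50)
both("slit1",(320,194),(321,209.5),50)
for n,a,b in(("L",(369,286),(228,309)),("B",(387.5,302.5),(256,321.5)),("R",(408,283),(270,301)),("scL",(372,285.5),(231.5,306.5)),("scB",(386.5,299),(255,318)),("scR",(404,282.5),(265.5,301.5))):
    both(n,a,b,4)
# handle top
both("handtop_back",(397,257),(246,280.5),86)
for n,a in (("tL",(391,261)),("tB",(397,257)),("tR",(402,261.5)),("tF",(396.5,266))): print(n,onz(S,*a,86))
for n,a in (("tL",(242,286)),("tB",(246,280.5)),("tR",(253.5,283.5)),("tF",(250,290))): print(n,onz(D,*a,86))
E
```

```text
boxFL [462.3 118.1] [468.4 120.9] [466.3 124.   44.6]
boxFR [488.8 -95.8] [492.  -96.3] [490.8 -94.1  46.6]
boxRR [651.4 -77.8] [658.8 -77.5] [657.6 -73.6  43.1]
slotRL [549.3  75.5] [552.3  76.7] [551.5  78.2  47.4]
slotFL [502.1  70.2] [503.6  70.3] [503.1  71.4  48.5]
slotFR [511.2 -37.5] [516.7 -37.8] [514.8 -34.1  44.6]
slit0 [594.8  73.9] [593.2  73.1] [593.5  72.5  51.3]
slit1 [605.7 -22.1] [602.  -15.6] [603.  -23.   55.7]
L [ 474.2 -262.6] [ 465.  -317.5] [ 466.5 -286.9   -2.5]
B [ 464.  -318.2] [ 536.5 -329.5] [ 509.7 -300.8  -80.8]
R [ 536.1 -332.8] [ 549.5 -274.7] [ 544.6 -309.4   17.1]
scL [ 479.6 -267.6] [ 470.2 -309.8] [ 472.3 -286.8    0.7]
scB [ 470.1 -312.1] [ 531.5 -322.3] [ 508.7 -297.3  -67. ]
scR [ 531.6 -324.6] [ 540.1 -278.5] [ 537.1 -306.4   15.6]
handtop_back [ 531.3 -291.3] [ 506.4 -282.8] [ 515.4 -295.8  110.5]
tL [ 514.2 -285.6   86. ]
tB [ 531.3 -291.3   86. ]
tR [ 527.7 -305.9   86. ]
tF [ 510.3 -301.5   86. ]
tL [ 503.3 -297.5   86. ]
tB [ 506.4 -282.8   86. ]
tR [ 524.5 -285.6   86. ]
tF [ 523.1 -302.1   86. ]
```

```bash
python3 - <<'E'
from h import *
np.set_printoptions(precision=1,suppress=True)
S=np.load("pics/scene0.npz");D=np.load("pics/side0.npz")
for s,P in ((S,((391,261),(397,257),(402,261.5),(396.5,266))),(D,((242,286),(246,280.5),(253.5,283.5),(250,290)))):
    c=np.array([onz(s,*p,95)[:2] for p in P]); print(c.tolist(),c.mean(0))
print("orange top",onz(S,434,282,86),onz(D,233,327,86))
# move helper
def plan(target,yaw,tool,y0):
    a=np.radians(y0);R=np.array([[np.cos(a),np.sin(a),0],[np.sin(a),-np.cos(a),0],[0,0,-1]])
    print((R.T@(np.array(target)-tool)/1000).round(4), "turn",np.radians(-(yaw-y0)).round(3))
t=np.array([159.7,577.8,230.2])
plan((400,250,230),79.5,t,164.54);plan((519,-295,210),79.5,t,164.54)
E
cat >> h.py <<'E'
def plan(target,yaw,tool=None,y0=None):
    from scipy.spatial.transform import Rotation as Ro
    from bench import r
    s=r.sense(); R=Ro.from_euler("xyz",s["tcp_rot"],degrees=True).as_matrix()
    d=R.T@(np.array(target)-s["tool_pos"])/1000
    print("shift",d.round(4),"turn",np.radians((s["tcp_rot"][2]-yaw+180)%360-180).round(4))
E
```

```text
[[508.6511250624332, -287.1759695749166], [525.5655599382501, -292.845401486405], [521.939962668212, -307.2134298088699], [504.75720108007175, -302.95741977661]] [ 515.2 -297.5]
[[506.5757363549946, -302.18134884878845], [509.6918948607385, -287.7276990210344], [527.6084267609635, -290.4855343341672], [526.1877470214858, -306.74989950169356]] [ 517.5 -296.8]
orange top [ 523.5 -384.7   86. ] [ 521.1 -387.1   86. ]
[-0.3 -0.3  0. ] turn 1.484
[-0.6 -0.7  0. ] turn 1.484
```

```bash
python3 -m jog '[[-0.04,-0.03,0,0.1,1],[-0.08,-0.065,0,0.2,1],[-0.12,-0.095,0,0.3,1],[-0.16,-0.125,0,0.4,1],[-0.2,-0.16,0,0.5,1],[-0.24,-0.19,0,0.6,1],[-0.28,-0.22,0,0.7,1],[-0.32,-0.25,0,0.8,1],[-0.34,-0.295,0,0.9,1],[-0.36,-0.34,0,1.0,1],[-0.38,-0.385,0,1.1,1],[-0.4,-0.43,0,1.2,1],[-0.425,-0.475,0,1.3,1],[-0.45,-0.52,0,1.4,1],[-0.475,-0.56,0,1.484,1],[-0.5,-0.6,0,1.484,1],[-0.52,-0.645,0,1.484,1],[-0.54,-0.68,0,1.484,1],[-0.56,-0.72,0,1.484,1],[-0.577,-0.747,0.0,1.484,1]]' 100
python3 -m jog '[[0,0,0,0,1],[0,0,0,0,1]]'
python3 - <<'E'
from h import *
plan((516.5,-297,230),79.5)
from bench import r
s=r.snapshot("wrist");cv2.imwrite("pics/w1.png",s["pixels"][:,:,::-1]);np.savez("pics/w1.npz",**s)
print(r.sense()["ft_force"],r.sense()["tool_pos"])
E
```

```text
time: 2.15
tool_pos: [516.3, -298.6, 230.9]
tcp_rot: [-179.9, 0.1, 79.4]
ft_force: [0.6, 0.2, 0.4]
finger_gap: 85.5
time: 2.35
tool_pos: [515.9, -299.2, 230.0]
tcp_rot: [-179.9, 0.0, 79.3]
ft_force: [-0.0, 0.6, -0.2]
finger_gap: 85.2
shift [ 0.0023  0.0002 -0.    ] turn -0.003
[-0.9316932  -0.55977687 -0.04424614] [ 516.0087417  -298.31086227  230.26482146]
```

View pics/w1.png

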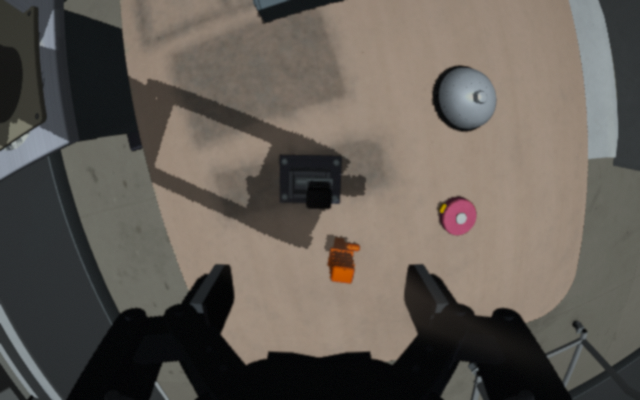

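```bash
python3 - <<'E'
from h import *
crop("w1",270,140,90,75,8,"w1c")
E
```

```text
(no output)
```

View pics/w1c.png

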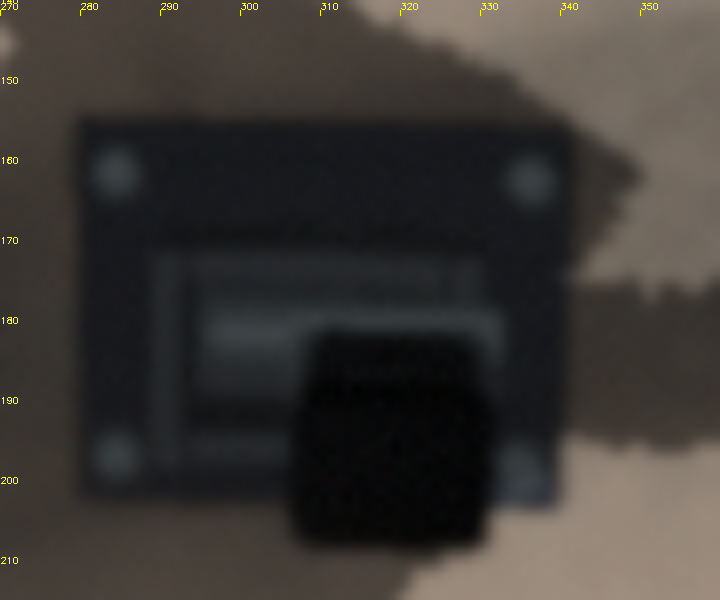

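```bash
python3 - <<'E'
from h import *
np.set_printoptions(precision=1,suppress=True)
W=np.load("pics/w1.npz")
for p in ((306.5,208),(330,208),(306.5,188),(331,188),(318.3,198)): print(p,onz(W,*p,95,True))
for p in ((284,161.5),(335.5,162.5),(284,197),(334,199),(280,155),(341,156),(279.5,202),(340,203.5)): print(p,onz(W,*p,4,True))
E
```

```text
(306.5, 208) [ 503.4 -306.    95. ]
(330, 208) [ 525.1 -310.    95. ]
(306.5, 188) [ 507.2 -287.1   95. ]
(331, 188) [ 529.4 -291.2   95. ]
(318.3, 198) [ 516.1 -298.5   95. ]
(284, 161.5) [ 478.9 -270.     4. ]
(335.5, 162.5) [ 539.6 -282.8    4. ]
(284, 197) [ 469.6 -313.4    4. ]
(334, 199) [ 529.9 -327.3    4. ]
(280, 155) [ 475.8 -261.3    4. ]
(341, 156) [ 547.4 -276.2    4. ]
(279.5, 202) [ 462.6 -318.6    4. ]
(340, 203.5) [ 536.3 -334.4    4. ]
```

The enlarged crop shows the black-handled pin standing in the dark rest. Its handle top is at (318,198), with the foot toward the left, which is the robot's side. The orange look-alike lies apart at (341,265). I'll descend now.

```bash
python3 -m jog '[[0,0,0.03,0.02,1],[0,0,0.07,0.02,1],[0,0,0.11,0.02,1],[0,0,0.14,0.02,1],[0,0,0.16,0.02,1],[0,0,0.17,0.02,1],[0,0,0.17,0.02,1],[0,0,0.17,0.02,1],[0,0,0.17,0.02,0.5],[0,0,0.17,0.02,0.4],[0,0,0.17,0.02,0.3],[0,0,0.17,0.02,0.2],[0,0,0.17,0.02,0.0],[0,0,0.17,0.02,0.0],[0,0,0.17,0.02,0.0]]' 30
python3 - <<'E'
from h import *
from bench import r
s=r.snapshot("wrist");cv2.imwrite("pics/w2.png",s["pixels"][:,:,::-1]);np.savez("pics/w2.npz",**s)
s=r.snapshot("side");cv2.imwrite("pics/s2.png",s["pixels"][:,:,::-1])
crop("s2",190,230,120,100,6,"s2c")
E
```

```text
time: 3.9
tool_pos: [515.9, -298.6, 60.7]
tcp_rot: [-179.9, 0.1, 78.2]
ft_force: [-0.3, 0.7, 5.2]
finger_gap: 23.8
```

View pics/w2.png

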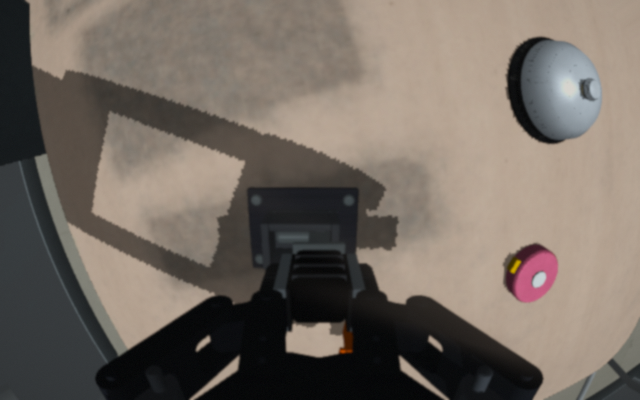

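View pics/s2c.png

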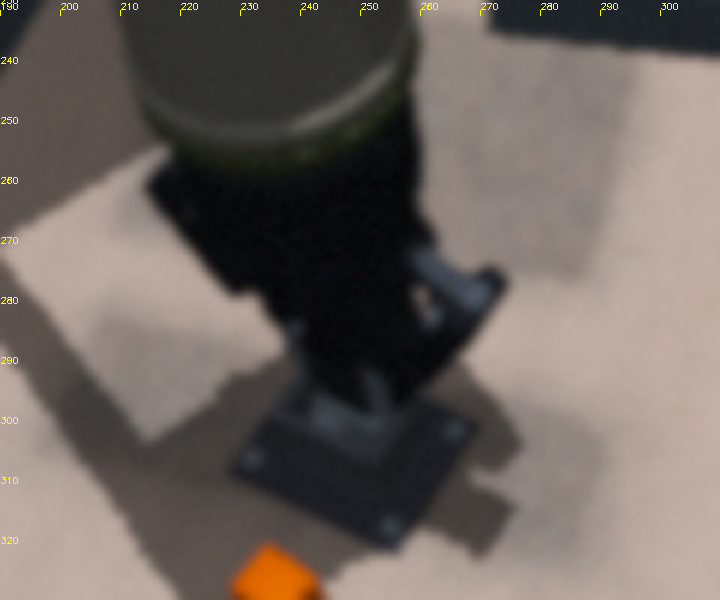

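The wrist and side views show the fingers around the handle, with the gap at 23.8. I'll firm the grip and lift straight up.

```bash
python3 -m jog '[[0,0,0,0,0],[0,0,0,0,0],[0,0,0,0,0],[0,0,-0.005,0,0],[0,0,-0.02,0,0],[0,0,-0.04,0,0],[0,0,-0.07,0,0],[0,0,-0.1,0,0],[0,0,-0.12,0,0],[0,0,-0.12,0,0],[0,0,-0.12,0,0]]' 100
python3 - <<'E'
from h import *
from bench import r
for n,b in (("wrist","w3"),("side","s3"),("scene","c3")):
    s=r.snapshot(n);cv2.imwrite(f"pics/{b}.png",s["pixels"][:,:,::-1]);np.savez(f"pics/{b}.npz",**s)
E
```

```text
time: 5.1
tool_pos: [516.0, -298.5, 180.9]
tcp_rot: [-179.9, 0.1, 78.2]
ft_force: [-0.2, 1.0, -3.0]
finger_gap: 22.9
```

View pics/w3.png

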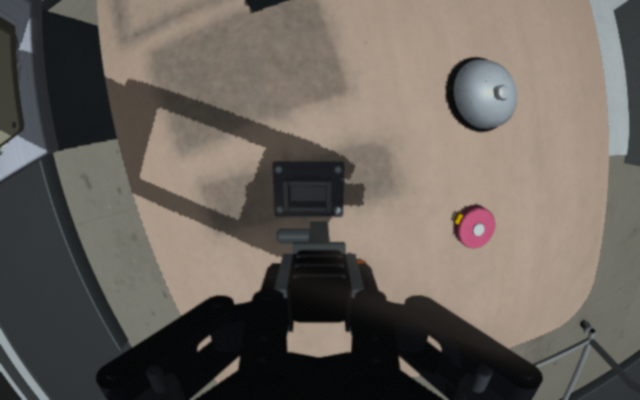

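View pics/s3.png

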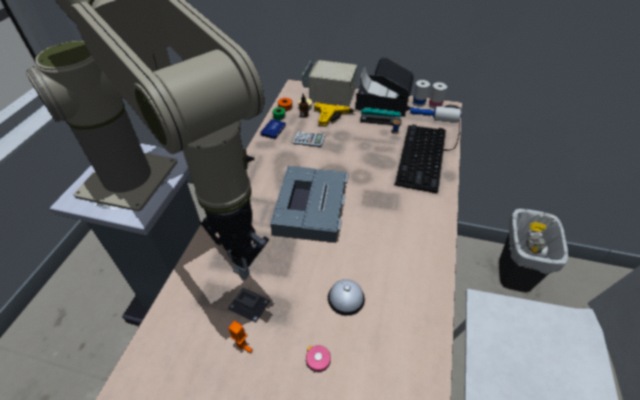

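View pics/c3.png

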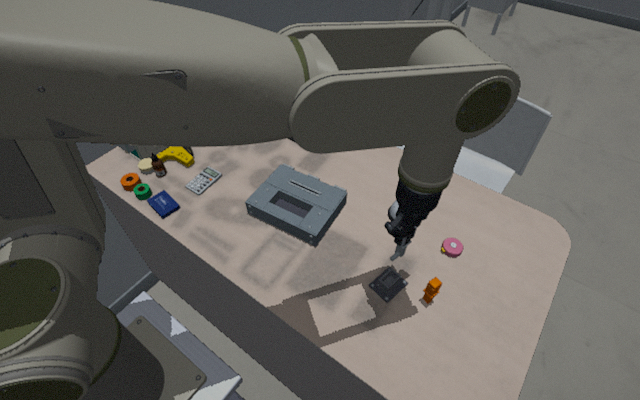

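```bash
python3 - <<'E'
from h import *
crop("w3",260,210,110,90,7,"w3c")
W=np.load("pics/w3.npz")
np.set_printoptions(precision=1,suppress=True)
for p in ((277.5,237.5),(308,237),(328,233)): print(onz(W,*p,134,True))
y=np.radians(-11.8); print(np.array([516,-298.5])-28*np.array([np.cos(y),np.sin(y)]))
E
```

```text
[ 489.5 -295.7  134. ]
[ 509.6 -299.4  134. ]
[ 523.1 -299.3  134. ]
[ 488.6 -292.8]
```

View pics/w3c.png

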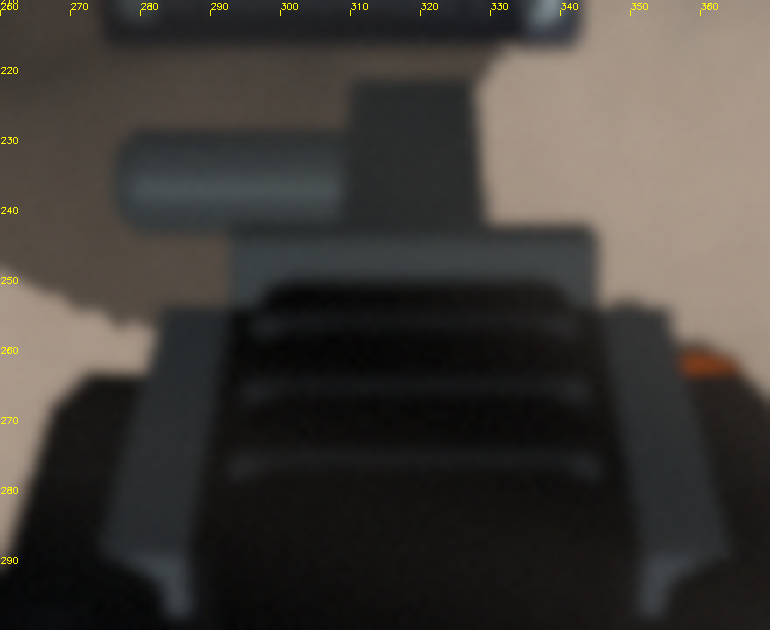

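```bash
python3 -m jog '[[0.03,-0.003,0,-0.05,0],[0.07,-0.007,0,-0.1,0],[0.11,-0.011,0,-0.15,0],[0.15,-0.015,0,-0.2,0],[0.19,-0.019,0,-0.25,0],[0.23,-0.023,0,-0.3,0],[0.27,-0.027,0,-0.319,0],[0.285,-0.029,0,-0.319,0],[0.291,-0.0295,0,-0.319,0],[0.291,-0.0295,0,-0.319,0],[0.291,-0.0295,0,-0.319,0]]'
python3 - <<'E'
from h import *
from bench import r
for n,b in (("wrist","w4"),):
    s=r.snapshot(n);cv2.imwrite(f"pics/{b}.png",s["pixels"][:,:,::-1]);np.savez(f"pics/{b}.npz",**s)
crop("w4",200,70,260,200,3,"w4c")
print(r.sense()["ft_force"],r.sense()["wrist_torque"])
E
```

```text
time: 6.35
tool_pos: [545.2, -8.1, 178.4]
tcp_rot: [-179.7, -0.1, 96.5]
ft_force: [-0.2, 0.6, -1.2]
finger_gap: 22.9
[ 0.20260424 -0.25298391 -0.71123402] [ 0.01366835 -0.05392329 -0.03316491]
```

View pics/w4.png

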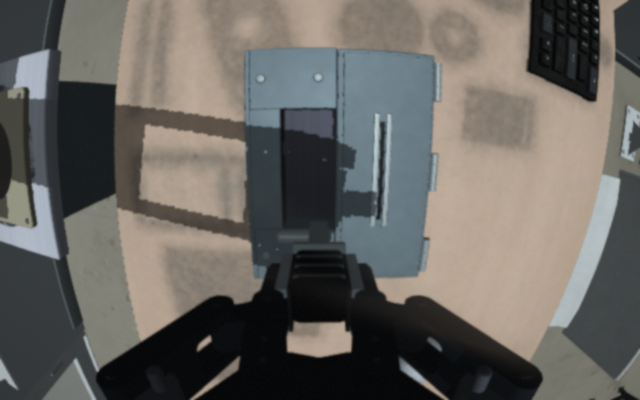

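View pics/w4c.png

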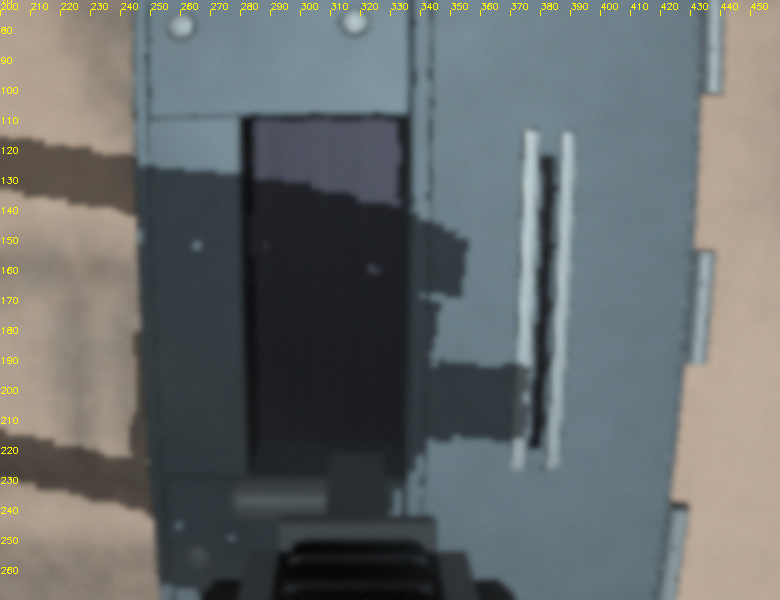

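```bash
python3 - <<'E'
from h import *
np.set_printoptions(precision=1,suppress=True)
W=np.load("pics/w4.npz")
P={(280.2,108.7):(-53,55),(336.7,108.7):(-4,55),(282.2,228):(-53,-55),(335,228.5):(-4,-55),(247,49.5):(-85,110),(433,55):(85,110),(254,277):(-85,-110),(246,160):None,(281,170):None}
A=[];B=[]
for p,b in P.items():
    w=onz(W,*p,50,True); print(p,b,w[:2])
    if b: A.append(b);B.append(w[:2])
A=np.array(A,float);B=np.array(B)
for sel in (slice(0,4),slice(0,7)):
    a,b=A[sel],B[sel]
    H=(a-a.mean(0)).T@(b-b.mean(0)); th=np.arctan2(H[0,1]-H[1,0],H[0,0]+H[1,1])
    R=np.array([[np.cos(th),-np.sin(th)],[np.sin(th),np.cos(th)]]); c=b.mean(0)-R@a.mean(0)
    print(np.degrees(th),c,(b-(a@R.T+c)).tolist())
E
```

```text
(280.2, 108.7) (-53, 55) [502.5  70.6]
(336.7, 108.7) (-4, 55) [551.1  75.8]
(282.2, 228) (-53, -55) [513.9 -38.4]
(335, 228.5) (-4, -55) [563.2 -33.1]
(247, 49.5) (-85, 110) [467.1 122. ]
(433, 55) (85, 110) [631.2 139.3]
(254, 277) (-85, -110) [488.7 -95.3]
(246, 160) None [475.8  22.4]
(281, 170) None [508.4  16.4]
6.165463767204687 [561.   21.8] [[0.07538601871533501, -0.17085651610257457], [-0.0499262947440684, -0.26552791098029616], [-0.31476398734560007, 0.19366861918408063], [0.28930426337444715, 0.2427158078987759]]
6.120574329009231 [561.   21.8] [[0.023859233358791698, -0.24608098678093882], [-0.10556121279569197, -0.30258286613974406], [-0.28060410521072754, 0.12766648720892704], [0.31935601281429626, 0.21488319144254575], [2.293257170245056, -0.12338076179491964], [-2.6582881692067986, -0.948335617059854], [0.40798107079501733, 1.277830553124005]]
```

```bash
cat >> h.py <<'E'
def rep():
    from bench import r
    s=r.sense(); a=np.radians(6.2);c=np.array([561,21.8]); d=s["tool_pos"][:2]-c
    R=np.array([[np.cos(a),np.sin(a)],[-np.sin(a),np.cos(a)]])
    print("t %.2f box xy"%s["time"],(R@d).round(2),"under %.2f"%(s["tool_pos"][2]-51.7),"yaw %.2f"%s["tcp_rot"][2],"F box",(R@s["ft_force"][:2]).round(2),"Fz %.2f"%s["ft_force"][2],"T",s["wrist_torque"].round(2),"gap %.1f"%s["finger_gap"])
E
python3 -m jog '[[0.001,0.0015,0.02,0.005,0],[0.001,0.0015,0.05,0.005,0],[0.001,0.0015,0.07,0.005,0],[0.001,0.0015,0.08,0.005,0],[0.001,0.0015,0.088,0.005,0],[0.001,0.0015,0.095,0.005,0],[0.001,0.0015,0.095,0.005,0]]'
python3 - <<'E'
from h import *
rep()
from bench import r
s=r.snapshot("side");cv2.imwrite("pics/s5.png",s["pixels"][:,:,::-1]); crop("s5",240,130,130,110,6,"s5c")
s=r.snapshot("wrist");cv2.imwrite("pics/w5.png",s["pixels"][:,:,::-1])
E
```

```text
time: 7.1
tool_pos: [546.1, -7.3, 83.2]
tcp_rot: [-179.7, -0.1, 96.1]
ft_force: [-0.1, 0.7, -1.0]
finger_gap: 22.9
t 7.10 box xy [-17.96 -27.29] under 31.51 yaw 96.13 F box [-0.07  0.69] Fz -1.00 T [0.01 0.06 0.04] gap 22.9
```

View pics/s5c.png

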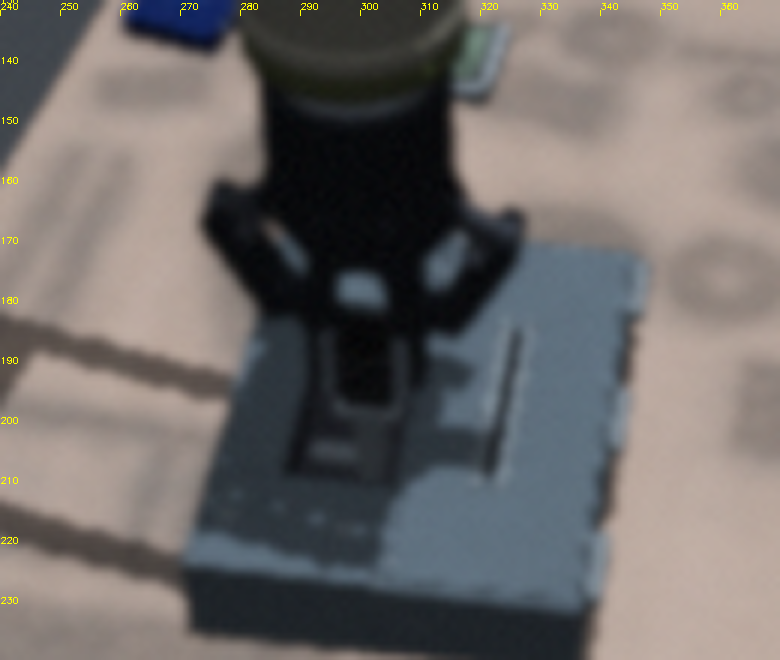

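View pics/w5.png

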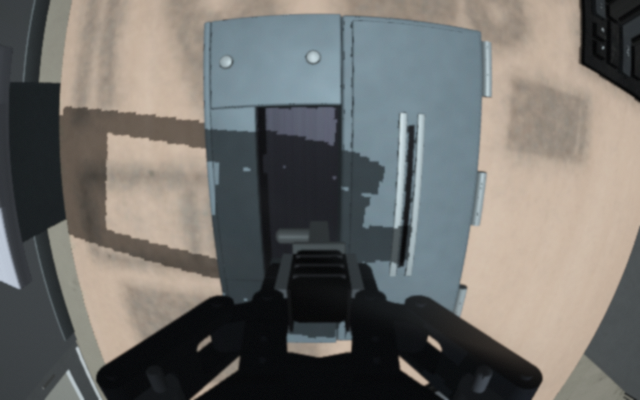

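The side view shows the pin's foot inside the slot, at about (297,205). I'll continue down to feeling height.

```bash
python3 -m jog '[[0,0,0.005,0,0],[0,0,0.01,0,0],[0,0,0.013,0,0],[0,0,0.013,0,0],[0,0,0.013,0,0]]'
python3 -c "from h import *;rep()"
python3 -m jog '[[0,0,0.001,0,0],[0,0,0.0015,0,0],[0,0,0.0015,0,0]]'
python3 -c "from h import *;rep()"
```

```text
time: 7.7
tool_pos: [546.5, -7.1, 71.1]
tcp_rot: [-179.8, -0.1, 96.1]
ft_force: [0.5, -0.0, -1.6]
finger_gap: 22.7
t 7.70 box xy [-17.51 -27.18] under 19.39 yaw 96.15 F box [ 0.5  -0.09] Fz -1.63 T [ 0.06 -0.02 -0.03] gap 22.7
time: 8.0
tool_pos: [546.5, -7.1, 69.6]
tcp_rot: [-179.8, -0.1, 96.1]
ft_force: [-0.2, 0.1, -2.1]
finger_gap: 22.7
t 8.00 box xy [-17.5  -27.16] under 17.90 yaw 96.15 F box [-0.15  0.11] Fz -2.11 T [0.04 0.04 0.04] gap 22.7
```

```bash

python3 -m jog '[[0,0,0.001,0,0],[0,0,0.0015,0,0],[0,0,0.0015,0,0]]'
python3 -c "from h import *;rep()"
```

```text
time: 8.3
tool_pos: [546.4, -7.1, 68.0]
tcp_rot: [-179.7, -0.1, 96.1]
ft_force: [-0.2, 0.8, -1.3]
finger_gap: 22.7
t 8.30 box xy [-17.59 -27.14] under 16.25 yaw 96.15 F box [-0.12  0.82] Fz -1.31 T [-0.01 -0.03  0.06] gap 22.7
```

```bash

python3 -m jog '[[0,0,0.0005,0,0],[0,0,0.0008,0,0],[0,0,0.0008,0,0]]'
python3 -c "from h import *;rep()"
```

```text
time: 8.6
tool_pos: [546.6, -7.1, 67.9]
tcp_rot: [-179.8, -0.1, 96.2]
ft_force: [-2.9, -0.4, 4.6]
finger_gap: 22.8
t 8.60 box xy [-17.42 -27.19] under 16.18 yaw 96.15 F box [-2.9  -0.08] Fz 4.65 T [ 0.04  0.69 -0.  ] gap 22.8
```

The floor contact came at 16.2 against 16 expected, so the height is confirmed. I'll rise 2 mm and approach the plate.

```bash

python3 -m jog '[[0,0,-0.001,0,0],[0,0,-0.002,0,0],[0,-0.002,-0.002,0,0],[0,-0.004,-0.002,0,0],[0,-0.005,-0.002,0,0],[0,-0.0055,-0.002,0,0],[0,-0.0055,-0.002,0,0]]'
python3 -c "from h import *;rep()"
python3 -m jog '[[0,-0.0005,0,0,0],[0,-0.001,0,0,0],[0,-0.001,0,0,0]]'
python3 -c "from h import *;rep()"
```

```text
time: 9.3
tool_pos: [541.0, -7.7, 69.8]
tcp_rot: [-179.8, -0.1, 96.1]
ft_force: [1.0, -0.8, -2.3]
finger_gap: 22.6
t 9.30 box xy [-23.07 -27.15] under 18.11 yaw 96.15 F box [ 0.9  -0.95] Fz -2.30 T [ 0.03  0.05 -0.02] gap 22.6
time: 9.6
tool_pos: [540.0, -7.8, 69.8]
tcp_rot: [-179.8, -0.1, 96.1]
ft_force: [-0.1, 0.2, -2.0]
finger_gap: 22.5
t 9.60 box xy [-24.11 -27.17] under 18.12 yaw 96.15 F box [-0.11  0.24] Fz -1.96 T [ 0.01 -0.03  0.03] gap 22.5
```

```bash

python3 -m jog '[[0,-0.0005,0,0,0],[0,-0.001,0,0,0],[0,-0.001,0,0,0]]'
python3 -c "from h import *;rep()"
```

```text
time: 9.9
tool_pos: [538.9, -7.9, 69.8]
tcp_rot: [-179.7, -0.1, 96.2]
ft_force: [-0.7, 0.4, -0.5]
finger_gap: 22.8
t 9.90 box xy [-25.17 -27.15] under 18.10 yaw 96.15 F box [-0.68  0.45] Fz -0.52 T [0.03 0.   0.05] gap 22.8
```

```bash

python3 -m jog '[[0,-0.0005,0,0,0],[0,-0.001,0,0,0],[0,-0.001,0,0,0]]'
python3 -c "from h import *;rep()"
```

```text
time: 10.2
tool_pos: [538.4, -8.0, 70.0]
tcp_rot: [-179.8, -0.1, 96.1]
ft_force: [3.2, 0.9, -2.8]
finger_gap: 22.7
t 10.20 box xy [-25.72 -27.16] under 18.30 yaw 96.15 F box [3.27 0.59] Fz -2.80 T [ 0.1  -0.59  0.01] gap 22.7
```

```bash

python3 -m jog '[[0.001,-0.0006,0,0,0],[0.002,-0.0006,0,0,0],[0.002,-0.0006,0,0,0]]' >/dev/null
python3 -c "from h import *;rep()"
python3 -m jog '[[0.001,-0.0006,0,0,0],[0.002,-0.0006,0,0,0],[0.002,-0.0006,0,0,0]]'>/dev/null
python3 -c "from h import *;rep()"
```

```text
t 10.50 box xy [-25.81 -25.28] under 18.68 yaw 96.15 F box [ 3.33 -0.32] Fz -1.17 T [-0.2  -0.82  0.02] gap 22.7
t 10.80 box xy [-25.92 -23.35] under 19.06 yaw 96.15 F box [ 5.08 -2.85] Fz -1.96 T [-0.31 -1.06  0.05] gap 22.8
```

```bash

python3 -m jog '[[0.001,-0.0005,0.0008,0,0],[0.002,-0.0005,0.0008,0,0],[0.002,-0.0005,0.0008,0,0]]' >/dev/null
python3 -c "from h import *;rep()"
python3 -m jog '[[0.001,-0.0005,0.0006,0,0],[0.002,-0.0005,0.0006,0,0],[0.002,-0.0005,0.0006,0,0]]'>/dev/null
python3 -c "from h import *;rep()"
```

```text
t 11.10 box xy [-25.95 -21.31] under 18.58 yaw 96.16 F box [ 4.9  -1.76] Fz -1.27 T [-0.31 -1.08  0.09] gap 22.5
t 11.40 box xy [-26.03 -19.31] under 18.26 yaw 96.17 F box [ 4.71 -2.34] Fz -0.78 T [-0.24 -1.14  0.04] gap 22.9
```

```bash

python3 -m jog '[[0.001,-0.0005,0.0003,0,0],[0.002,-0.0005,0.0003,0,0],[0.002,-0.0005,0.0003,0,0]]' >/dev/null
python3 -c "from h import *;rep()"
python3 -m jog '[[0.001,-0.0005,0.0003,0,0],[0.002,-0.0005,0.0003,0,0],[0.002,-0.0005,0.0003,0,0]]'>/dev/null
python3 -c "from h import *;rep()"
```

```text
t 11.70 box xy [-26.06 -17.31] under 18.25 yaw 96.17 F box [ 4.95 -2.39] Fz -0.87 T [-0.26 -1.18  0.06] gap 23.0
t 12.00 box xy [-26.13 -15.32] under 18.21 yaw 96.18 F box [ 4.54 -2.41] Fz -1.78 T [-0.31 -1.17  0.08] gap 22.7
```

```bash

python3 -m jog '[[0.001,-0.0005,0.0003,0,0],[0.002,-0.0005,0.0003,0,0],[0.002,-0.0005,0.0003,0,0]]' >/dev/null
python3 -c "from h import *;rep()"
```

```text
t 12.30 box xy [-26.19 -13.36] under 18.16 yaw 96.18 F box [ 4.91 -1.61] Fz -1.18 T [-0.33 -1.16  0.07] gap 22.9
```

```bash

python3 -m jog '[[0.001,-0.0005,0.0003,0,0],[0.002,-0.0005,0.0003,0,0],[0.002,-0.0005,0.0003,0,0]]' >/dev/null
python3 -c "from h import *;rep()"
python3 -m jog '[[0.001,-0.0005,0.0003,0,0],[0.002,-0.0005,0.0003,0,0],[0.002,-0.0005,0.0003,0,0]]'>/dev/null
python3 -c "from h import *;rep()"
```

```text
t 12.60 box xy [-26.26 -11.35] under 18.13 yaw 96.19 F box [ 5.32 -1.58] Fz -1.42 T [-0.31 -1.2   0.03] gap 22.7
t 12.90 box xy [-26.3   -9.37] under 18.11 yaw 96.19 F box [ 4.83 -1.81] Fz -1.70 T [-0.3  -1.17  0.05] gap 22.8
```

```bash

python3 -m jog '[[0.001,-0.0005,0.0003,0,0],[0.002,-0.0005,0.0003,0,0],[0.002,-0.0005,0.0003,0,0]]' >/dev/null
python3 -c "from h import *;rep()"
```

```text
t 13.20 box xy [-26.36  -7.41] under 18.08 yaw 96.20 F box [ 5.39 -1.85] Fz -1.64 T [-0.33 -1.2   0.05] gap 22.7
```

```bash

python3 -m jog '[[0.001,-0.0005,0.0003,0,0],[0.002,-0.0005,0.0003,0,0],[0.002,-0.0005,0.0003,0,0]]' >/dev/null
python3 -c "from h import *;rep()"
python3 -m jog '[[0.001,-0.0005,0.0003,0,0],[0.002,-0.0005,0.0003,0,0],[0.002,-0.0005,0.0003,0,0]]'>/dev/null
python3 -c "from h import *;rep()"
```

```text
t 13.50 box xy [-26.41  -5.44] under 18.05 yaw 96.20 F box [ 5.86 -2.36] Fz -0.47 T [-0.27 -1.17  0.12] gap 22.7
t 13.80 box xy [-26.46  -3.45] under 18.02 yaw 96.21 F box [ 5.33 -2.02] Fz -1.09 T [-0.29 -1.12  0.07] gap 22.5
```

```bash

python3 -m jog '[[0.001,-0.0005,0.0003,0,0],[0.002,-0.0005,0.0003,0,0],[0.002,-0.0005,0.0003,0,0]]' >/dev/null
python3 -c "from h import *;rep()"
```

```text
t 14.10 box xy [-26.52  -1.52] under 17.98 yaw 96.21 F box [ 5.81 -2.23] Fz -1.82 T [-0.29 -1.17  0.05] gap 22.9
```

```bash

python3 -m jog '[[0.001,-0.0005,0.0002,0,0],[0.002,-0.0005,0.0002,0,0],[0.002,-0.0005,0.0002,0,0]]' >/dev/null
python3 -c "from h import *;rep()"
python3 -m jog '[[0.001,-0.0005,0.0002,0,0],[0.002,-0.0005,0.0002,0,0],[0.002,-0.0005,0.0002,0,0]]'>/dev/null
python3 -c "from h import *;rep()"
```

```text
t 14.40 box xy [-26.53   0.45] under 18.10 yaw 96.22 F box [ 4.77 -2.45] Fz -1.56 T [-0.34 -1.14  0.08] gap 22.7
t 14.70 box xy [-26.61   2.43] under 18.11 yaw 96.22 F box [ 5.89 -2.12] Fz -1.72 T [-0.28 -1.17  0.04] gap 22.6
```

```bash

python3 -m jog '[[0.001,-0.0005,0.0003,0,0],[0.002,-0.0005,0.0003,0,0],[0.002,-0.0005,0.0003,0,0]]' >/dev/null
python3 -c "from h import *;rep()"
```

```text
t 15.00 box xy [-26.62   4.35] under 18.11 yaw 96.22 F box [ 5.23 -2.39] Fz -2.20 T [-0.3  -1.15  0.09] gap 22.9
```

```bash

python3 -m jog '[[0.001,-0.0005,0.0003,0,0],[0.002,-0.0005,0.0003,0,0],[0.002,-0.0005,0.0003,0,0]]' >/dev/null
python3 -c "from h import *;rep()"
python3 -m jog '[[0.001,-0.0005,0.0003,0,0],[0.002,-0.0005,0.0003,0,0],[0.002,-0.0005,0.0003,0,0]]'>/dev/null
python3 -c "from h import *;rep()"
```

```text
t 15.30 box xy [-26.68   6.33] under 18.09 yaw 96.23 F box [ 5.68 -1.75] Fz -1.97 T [-0.32 -1.18  0.03] gap 22.9
t 15.60 box xy [-26.74   8.27] under 18.03 yaw 96.24 F box [ 5.08 -1.67] Fz -0.69 T [-0.35 -1.18  0.07] gap 22.5
```

```bash

python3 -m jog '[[0.001,-0.0005,0.0003,0,0],[0.002,-0.0005,0.0003,0,0],[0.002,-0.0005,0.0003,0,0]]' >/dev/null
python3 -c "from h import *;rep()"
```

```text
t 15.90 box xy [-26.8   10.24] under 18.02 yaw 96.24 F box [ 5.12 -0.86] Fz -0.72 T [-0.29 -1.12  0.02] gap 22.9
```

```bash

python3 -m jog '[[0.001,-0.0005,0.0003,0,0],[0.002,-0.0005,0.0003,0,0],[0.002,-0.0005,0.0003,0,0]]' >/dev/null
python3 -c "from h import *;rep()"
python3 -m jog '[[0.001,-0.0005,0.0003,0,0],[0.002,-0.0005,0.0003,0,0],[0.002,-0.0005,0.0003,0,0]]'>/dev/null
python3 -c "from h import *;rep()"
```

```text
t 16.20 box xy [-27.02  12.29] under 17.89 yaw 96.24 F box [ 5.21 -2.02] Fz -1.01 T [-0.25 -1.06  0.05] gap 22.5
t 16.50 box xy [-28.12  14.89] under 17.30 yaw 96.25 F box [2.05 1.35] Fz -0.68 T [ 0.33 -0.42 -0.05] gap 22.5
```

```bash

python3 -m jog '[[0.001,-0.0005,0.0003,0,0],[0.002,-0.0005,0.0003,0,0],[0.002,-0.0005,0.0003,0,0]]' >/dev/null
python3 -c "from h import *;rep()"
```

```text
t 16.80 box xy [-29.52  17.17] under 16.44 yaw 96.25 F box [ 0.18 -0.35] Fz -1.76 T [0.08 0.09 0.01] gap 23.1
```

The pin dropped in: x is past -29 and the force is near zero at y≈17. I'll restore the height and draw it in step by step.

```bash

python3 -m jog '[[0,-0.0005,-0.0008,0,0],[0,-0.0015,-0.0015,0,0],[0,-0.003,-0.0015,0,0],[0,-0.003,-0.0015,0,0]]' >/dev/null
python3 -c "from h import *;rep()"
```

```text
t 17.20 box xy [-32.8   17.16] under 17.83 yaw 96.25 F box [ 0.34 -0.01] Fz -1.87 T [-0.01 -0.01  0.01] gap 22.8
```

```bash

python3 -m jog '[[0,-0.001,0,0,0],[0,-0.003,0,0,0],[0,-0.004,0,0,0],[0,-0.004,0,0,0]]' >/dev/null
python3 -c "from h import *;rep()"
python3 -m jog '[[0,-0.001,0,0,0],[0,-0.003,0,0,0],[0,-0.004,0,0,0],[0,-0.004,0,0,0]]' >/dev/null
python3 -c "from h import *;rep()"
```

```text
t 17.60 box xy [-36.98  17.16] under 17.76 yaw 96.25 F box [-0.38  0.13] Fz -2.13 T [ 0.05  0.03 -0.04] gap 22.9
t 18.00 box xy [-41.18  17.15] under 17.65 yaw 96.25 F box [-0.66 -0.48] Fz -1.68 T [-0.03 -0.02  0.04] gap 22.6
```

```bash

python3 -m jog '[[0,-0.001,0,0,0],[0,-0.003,0,0,0],[0,-0.004,0,0,0],[0,-0.004,0,0,0]]' >/dev/null
python3 -c "from h import *;rep()"
python3 -m jog '[[0,-0.0005,0,0,0],[0,-0.001,0,0,0],[0,-0.001,0,0,0]]' >/dev/null
python3 -c "from h import *;rep()"
python3 -m jog '[[0,-0.0005,0,0,0],[0,-0.001,0,0,0],[0,-0.001,0,0,0]]' >/dev/null
python3 -c "from h import *;rep()"
```

```text
t 18.40 box xy [-45.38  17.13] under 17.54 yaw 96.25 F box [-0.16 -0.42] Fz -1.64 T [ 0.03 -0.04  0.05] gap 22.7
t 18.70 box xy [-46.42  17.17] under 17.52 yaw 96.25 F box [ 0.34 -0.22] Fz -1.36 T [0.06 0.03 0.02] gap 22.6
t 19.00 box xy [-47.47  17.14] under 17.49 yaw 96.25 F box [ 0.4  -0.05] Fz -1.43 T [ 0.05  0.02 -0.03] gap 22.5
```

```bash

python3 -m jog '[[0,-0.0005,0,0,0],[0,-0.001,0,0,0],[0,-0.001,0,0,0]]' >/dev/null
python3 -c "from h import *;rep()"
python3 -m jog '[[0,0,0.0005,0,0],[0,0,0.0011,0,0],[0,0,0.0011,0,0]]' >/dev/null
python3 -c "from h import *;rep()"
```

```text
t 19.30 box xy [-48.16  17.15] under 17.64 yaw 96.24 F box [3.09 0.16] Fz -3.33 T [ 0.04 -0.43  0.03] gap 22.7
t 19.60 box xy [-48.12  17.14] under 16.48 yaw 96.25 F box [ 0.57 -0.08] Fz -1.83 T [ 0.04 -0.2  -0.02] gap 22.7
```

```bash

python3 -m jog '[[0,-0.0003,0.0004,0,0],[0,-0.0008,0.0006,0,0],[0,-0.001,0.0006,0,0],[0,-0.001,0.0006,0,0]]' >/dev/null
python3 -c "from h import *;rep()"
python3 - <<'E'
from h import *
from bench import r
s=r.snapshot("side");cv2.imwrite("pics/s6.png",s["pixels"][:,:,::-1]); crop("s6",240,120,130,110,6,"s6c")
s=r.snapshot("wrist");cv2.imwrite("pics/w6.png",s["pixels"][:,:,::-1]);crop("w6",230,180,160,120,5,"w6c")
E
```

```text
t 20.00 box xy [-48.25  17.12] under 16.27 yaw 96.25 F box [4.92 0.52] Fz -2.32 T [ 0.21 -1.03  0.03] gap 22.9
```

View pics/s6c.png

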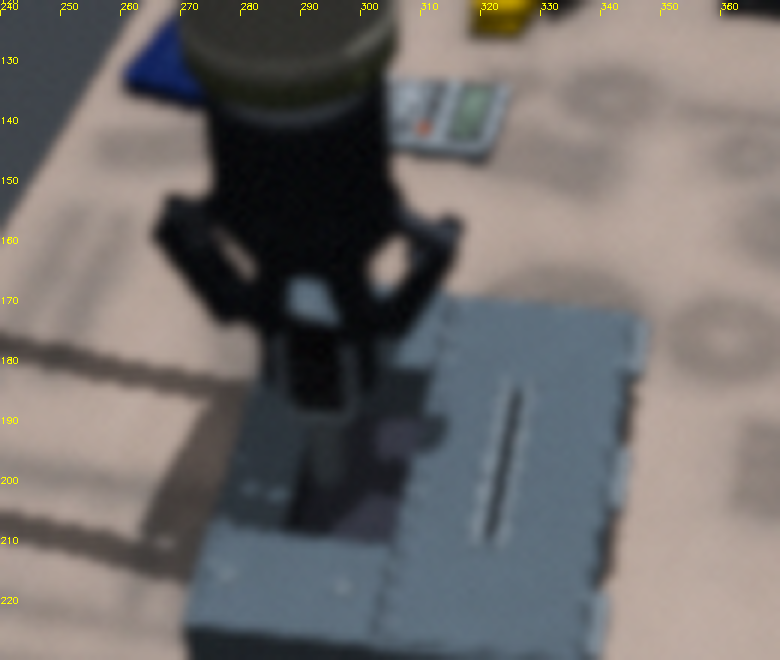

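View pics/w6c.png

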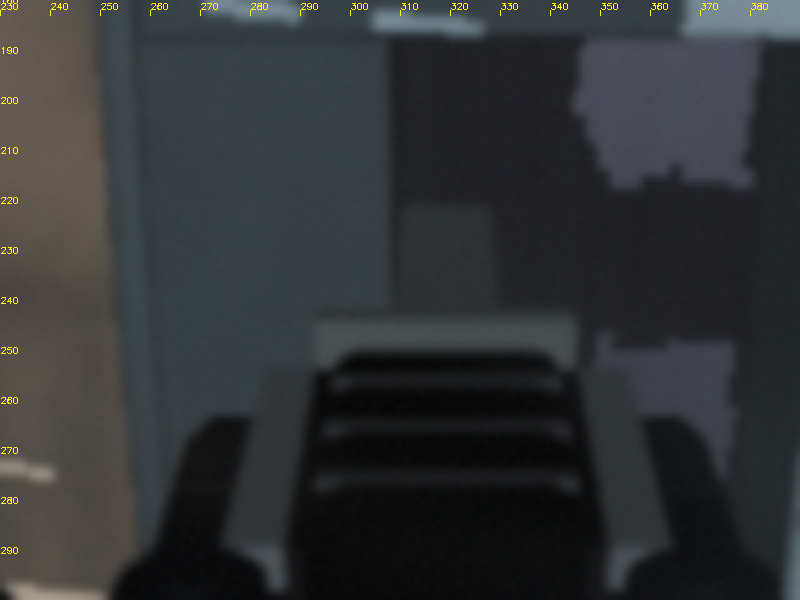

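Both views show the foot gone inside the plate and the stem up against it, at about wrist (310,230). I'll set the pin on the floor, press it home lightly and release.

```bash

python3 -m jog '[[0,-0.0004,0.0005,0,0],[0,-0.0008,0.0006,0,0],[0,-0.0008,0.0006,0,0]]' >/dev/null
python3 -c "from h import *;rep()"
python3 -m jog '[[0,-0.0005,0,0,0],[0,-0.0005,0,0,0],[0,-0.0005,0,0,0]]' 20 >/dev/null
python3 -c "from h import *;rep()"
```

```text
t 20.40 box xy [-48.27  17.08] under 16.23 yaw 96.25 F box [ 5.64 -0.43] Fz 0.77 T [ 0.26 -0.93  0.01] gap 22.7
t 20.70 box xy [-48.3   17.07] under 16.31 yaw 96.24 F box [6.46 0.98] Fz -2.11 T [ 0.22 -1.16  0.  ] gap 22.1
```

```bash

python3 -m jog '[[0,0,0,0,0.3],[0,0,0,0,0.35],[0,0,0,0,0.4],[0,0,0,0,0.5],[0,0,0,0,0.6],[0,0,0,0,0.6],[0,0,0,0,0.6]]'
python3 - <<'E'
from h import *
rep()
from bench import r
s=r.snapshot("wrist");cv2.imwrite("pics/w7.png",s["pixels"][:,:,::-1]);crop("w7",230,180,160,120,5,"w7c")
E
```

```text
time: 21.4
tool_pos: [511.1, 33.6, 68.0]
tcp_rot: [178.9, 0.2, 96.2]
ft_force: [0.0, 0.2, 0.2]
finger_gap: 51.1
t 21.40 box xy [-48.36  17.08] under 16.29 yaw 96.24 F box [0.06 0.22] Fz 0.23 T [-0.03  0.02  0.03] gap 51.1
```

View pics/w7c.png

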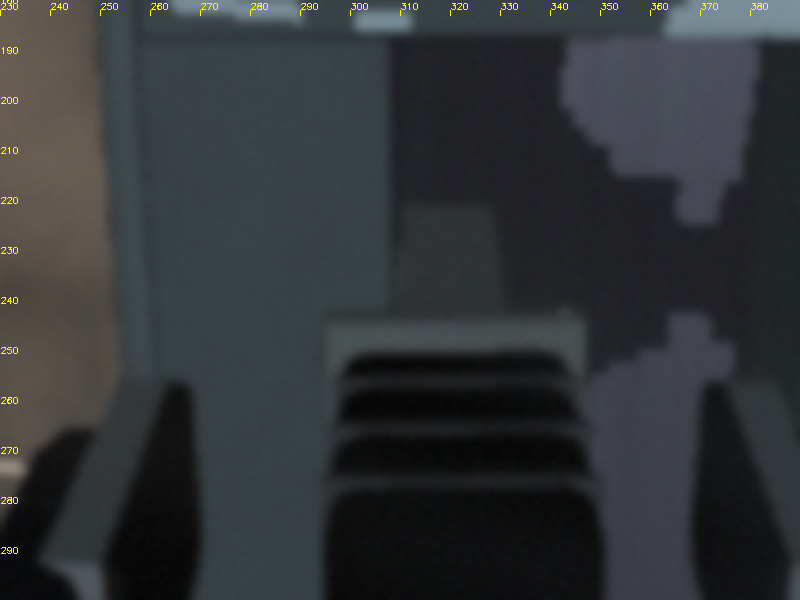

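Released. The tool has picked up about 1° of tilt from the pressing, so I'll back off straight up and check whether the stem really stands on the plate.

```bash

python3 -m jog '[[0,0,-0.01,0,0.6],[0,0,-0.03,0,0.6],[0,0,-0.06,0,0.6],[0,0,-0.09,0,0.6],[0,0,-0.12,0,0.6],[0,0,-0.14,0,0.6],[0,0,-0.14,0,0.6]]'
python3 - <<'E'
from h import *
from bench import r
for n,b in (("wrist","w8"),("side","s8"),("scene","c8")):
    s=r.snapshot(n);cv2.imwrite(f"pics/{b}.png",s["pixels"][:,:,::-1]);np.savez(f"pics/{b}.npz",**s)
crop("w8",250,100,130,100,6,"w8c");crop("s8",265,155,90,90,7,"s8c")
E
```

```text
time: 22.15
tool_pos: [510.6, 33.8, 212.8]
tcp_rot: [178.5, 0.3, 96.2]
ft_force: [1.0, -0.5, -0.1]
finger_gap: 51.2
```

View pics/w8.png

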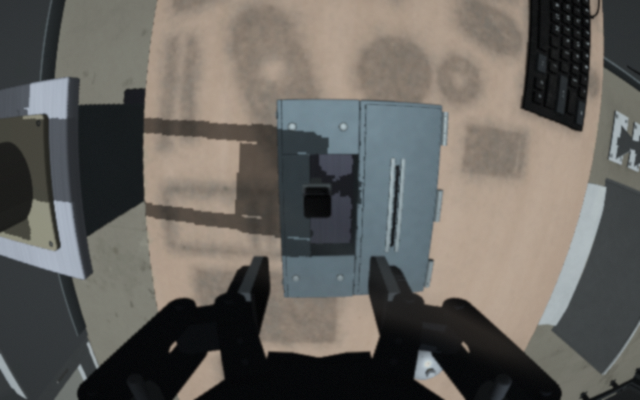

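View pics/w8c.png

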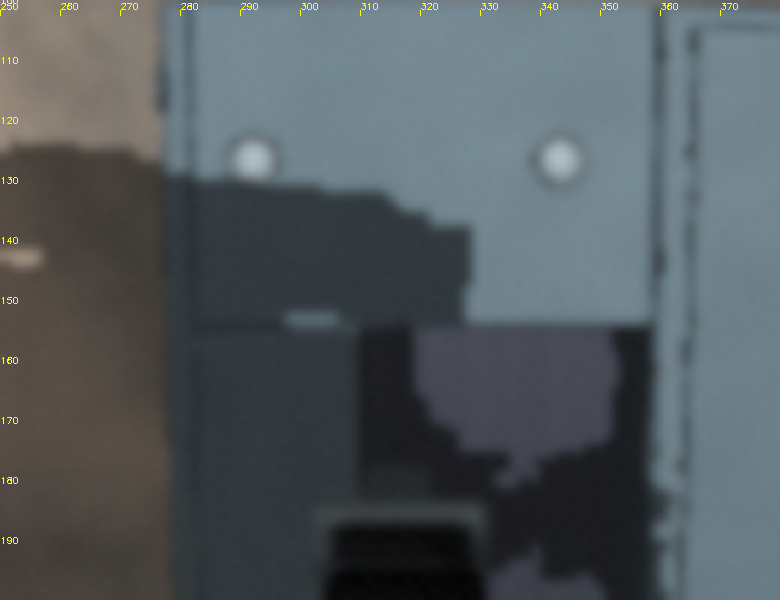

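View pics/s8c.png

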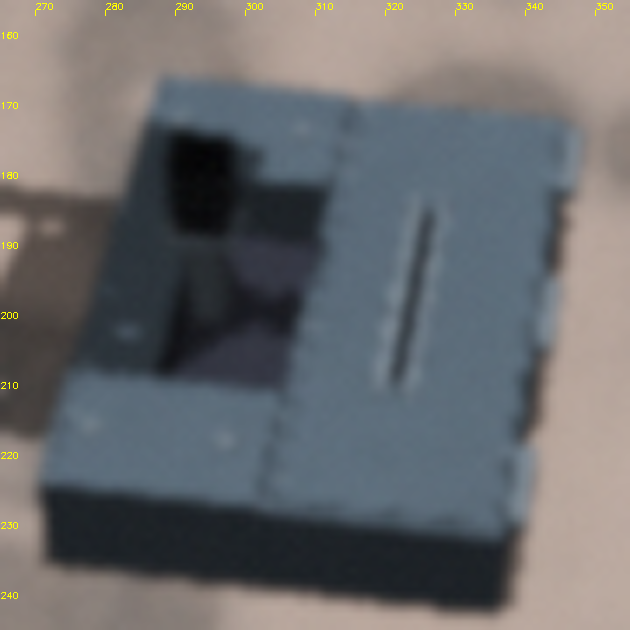

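```bash
python3 - <<'E'
from h import *
np.set_printoptions(precision=2,suppress=True)
W=np.load("pics/w8.npz")
crop("w8",290,165,60,60,12,"w8d")
a=np.radians(6.2);c=np.array([561,21.8]);R=np.array([[np.cos(a),np.sin(a)],[-np.sin(a),np.cos(a)]])
def bx(u,v,z): return R@(onz(W,u,v,z,True)[:2]-c)
print("slot edge",bx(309.7,170,50),bx(309.5,157,50),"right",bx(357.6,157,50))
print("collar L,R",bx(302.7,186,62),bx(331.2,186,62))
E
```

```text
slot edge [-53.12  38.81] [-53.26  51.95] right [-5.29 52.13]
collar L,R [-59.95  25.2 ] [-32.23  25.08]
```

View pics/w8d.png

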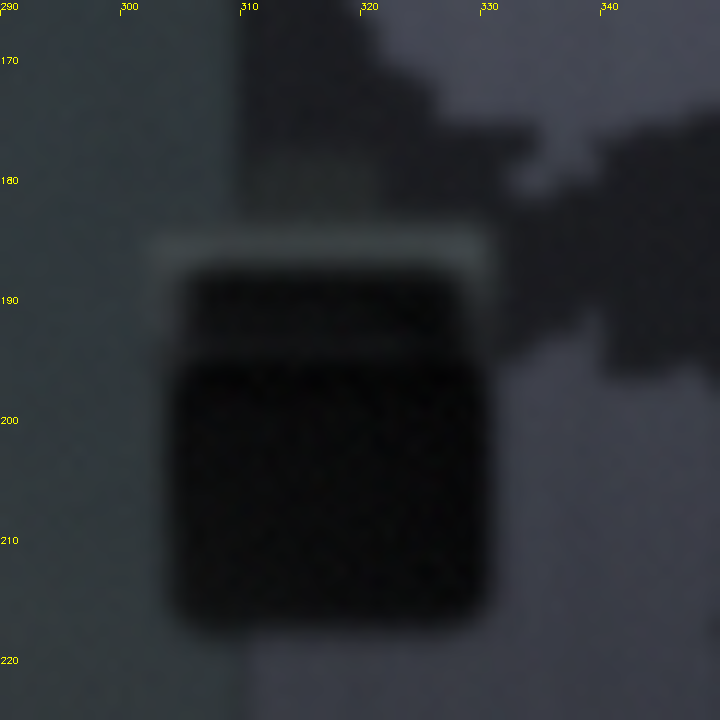

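Measured from the picture, the collar centre is at box x≈-46.1. That puts the stem face about 0.9 mm off the plate: the pin righted itself when released from the tilted gripper. I'll regrip with the jaws turned 90° so the tool's tilt doesn't carry to the pin, then draw it flush.

```bash

python3 -m jog '[[0,0,0,0.14,0.6],[0,0,0,0.28,0.6],[0,0,0,0.42,0.6],[0,0,0,0.56,0.6],[0,0,0,0.7,0.6],[0,0,0,0.84,0.6],[0,0,0,0.98,0.6],[0,0,0,1.12,0.6],[0,0,0,1.26,0.6],[0,0,0,1.4,0.6],[0,0,0,1.53,0.6],[0,0,0,1.57,0.6],[0,0,0,1.57,0.6],[0,0,0,1.57,0.6]]' 
python3 - <<'E'
from h import *
rep()
a=np.radians(6.2);R=np.array([[np.cos(a),-np.sin(a)],[np.sin(a),np.cos(a)]])
p=R@np.array([-46.3,17.1])+[561,21.8];print(p)
plan((p[0],p[1],120),6.2)
plan((p[0],p[1],70),6.2)
from bench import r
s=r.snapshot("wrist");cv2.imwrite("pics/w9.png",s["pixels"][:,:,::-1])
E
```

```text
time: 23.7
tool_pos: [507.2, 33.9, 205.9]
tcp_rot: [179.8, -0.9, 6.4]
ft_force: [0.5, 0.0, 1.1]
finger_gap: 51.3
t 23.70 box xy [-52.16  17.79] under 154.24 yaw 6.38 F box [ 0.48 -0.01] Fz 1.12 T [0.03 0.03 0.01] gap 51.3
[513.12402139  33.79961131]
shift [0.0045 0.0004 0.086 ] turn 0.0031
shift [0.0037 0.0002 0.136 ] turn 0.0031
```

View pics/w9.png

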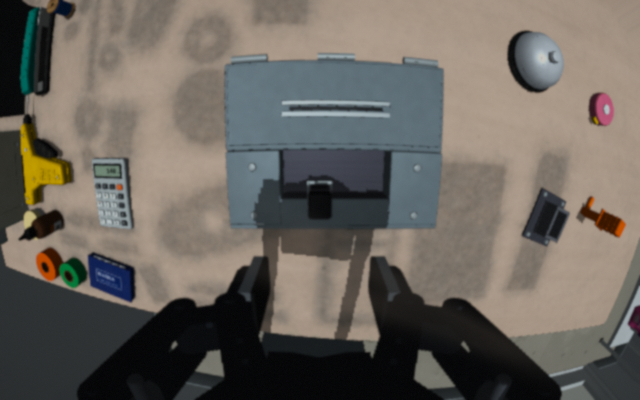

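```bash

python3 -m jog '[[0.004,0,0.02,0,0.6],[0.004,0,0.05,0,0.6],[0.004,0,0.08,0,0.6],[0.004,0,0.1,0,0.6],[0.004,0,0.12,0,0.6],[0.004,0,0.13,0,0.6],[0.004,0,0.135,0,0.6],[0.004,0,0.135,0,0.6]]' 
python3 - <<'E'
from h import *
rep()
from bench import r
print(r.sense()["tcp_rot"])
s=r.snapshot("wrist");cv2.imwrite("pics/w10.png",s["pixels"][:,:,::-1])
E
```

```text
time: 24.55
tool_pos: [513.5, 34.1, 71.1]
tcp_rot: [179.8, -0.9, 6.4]
ft_force: [1.2, -0.0, -0.2]
finger_gap: 51.3
t 24.55 box xy [-45.94  17.33] under 19.41 yaw 6.39 F box [ 1.15 -0.17] Fz -0.22 T [-0.01  0.02 -0.02] gap 51.3
[179.78801679  -0.90081715   6.39352735]
```

View pics/w10.png

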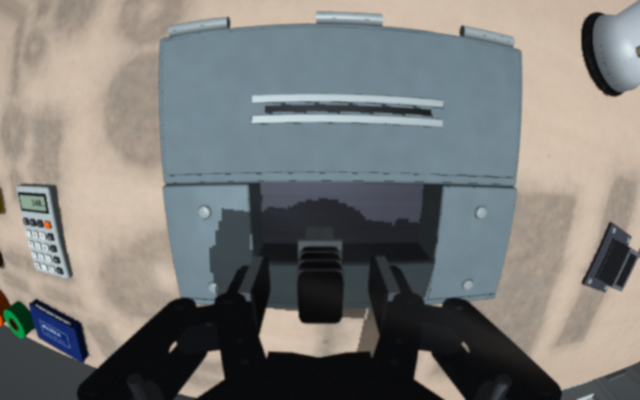

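```bash

python3 -m jog '[[0,0,0,0,0.4],[0,0,0,0,0.3],[0,0,0,0,0.2],[0,0,0,0,0],[0,0,0,0,0],[0,0,0,0,0]]' 20 >/dev/null
python3 -c "from h import *;rep()"
python3 -m jog '[[0,0,0,0,0],[0,0,0,0,0],[-0.0005,0,0,0,0],[-0.001,0,0,0,0],[-0.001,0,0,0,0]]' 80 >/dev/null
python3 -c "from h import *;rep()"
```

```text
t 25.20 box xy [-44.54  17.14] under 21.28 yaw 6.39 F box [-0.68 -0.1 ] Fz 5.77 T [0.05 0.16 0.04] gap 20.0
t 25.70 box xy [-45.26  17.13] under 21.47 yaw 6.39 F box [1.46 0.09] Fz 1.60 T [ 0.05 -0.36  0.02] gap 18.4
```

```bash

python3 -m jog '[[-0.0005,0,0.0002,0,0],[-0.001,0,0.0002,0,0],[-0.001,0,0.0002,0,0]]' >/dev/null
python3 -c "from h import *;rep()"
```

```text
t 26.00 box xy [-45.51  17.08] under 21.51 yaw 6.39 F box [5.61 0.43] Fz 0.52 T [ 0.16 -0.99 -0.  ] gap 18.6
```

```bash

python3 -m jog '[[-0.0006,0,0,0,0],[-0.001,0,0,0,0],[-0.001,0,0,0,0]]' >/dev/null
python3 - <<'E'
from h import *
rep()
from bench import r
s=r.snapshot("wrist");cv2.imwrite("pics/w11.png",s["pixels"][:,:,::-1]);crop("w11",250,170,140,110,5,"w11c")
s=r.snapshot("side");cv2.imwrite("pics/s11.png",s["pixels"][:,:,::-1]);crop("s11",265,150,90,90,7,"s11c")
E
```

```text
t 26.30 box xy [-45.66  17.1 ] under 21.56 yaw 6.39 F box [7.22 0.29] Fz -2.20 T [ 0.21 -1.3  -0.05] gap 18.8
```

View pics/w11c.png

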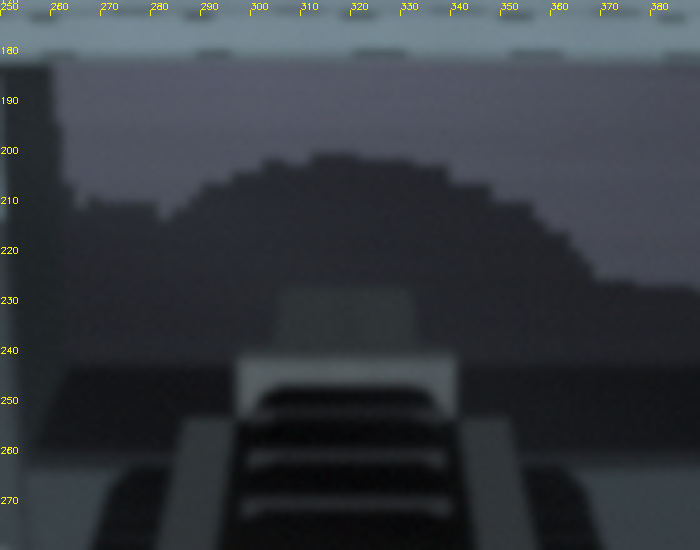

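View pics/s11c.png

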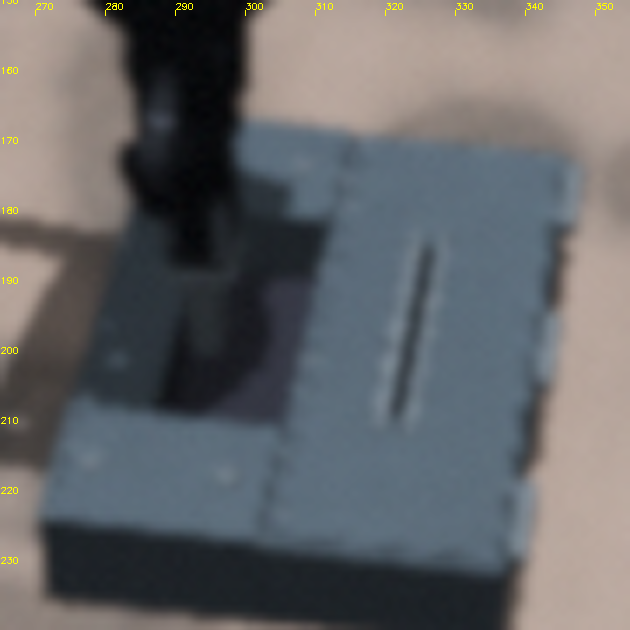

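```bash

python3 -m jog '[[-0.0005,0,0,0,0],[-0.0005,0,0,0,0.25],[-0.0005,0,0,0,0.3],[-0.0005,0,0,0,0.4],[-0.0005,0,0,0,0.5],[-0.0005,0,0,0,0.6],[-0.0005,0,0,0,0.6]]' 20 >/dev/null
python3 -c "from h import *;rep()"
python3 -m jog '[[0,0,-0.01,0,0.6],[0,0,-0.03,0,0.6],[0,0,-0.06,0,0.6],[0,0,-0.09,0,0.6],[0,0,-0.12,0,0.6],[0,0,-0.14,0,0.6],[0,0,-0.14,0,0.6],[0,0,-0.14,0,0.6]]'
python3 - <<'E'
from h import *
np.set_printoptions(precision=2,suppress=True)
from bench import r
for n,b in (("wrist","w12"),("side","s12"),("scene","c12")):
    s=r.snapshot(n);cv2.imwrite(f"pics/{b}.png",s["pixels"][:,:,::-1]);np.savez(f"pics/{b}.npz",**s)
crop("w12",265,145,120,80,6,"w12c");crop("s12",265,155,90,90,7,"s12c")
E
```

```text
t 27.10 box xy [-46.28  17.1 ] under 21.48 yaw 6.38 F box [0.25 0.35] Fz 0.30 T [ 0.01  0.06 -0.04] gap 51.3
time: 27.9
tool_pos: [510.1, 34.0, 213.7]
tcp_rot: [179.7, -1.4, 6.4]
ft_force: [-0.7, -0.6, -0.4]
finger_gap: 51.0
```

View pics/w12c.png

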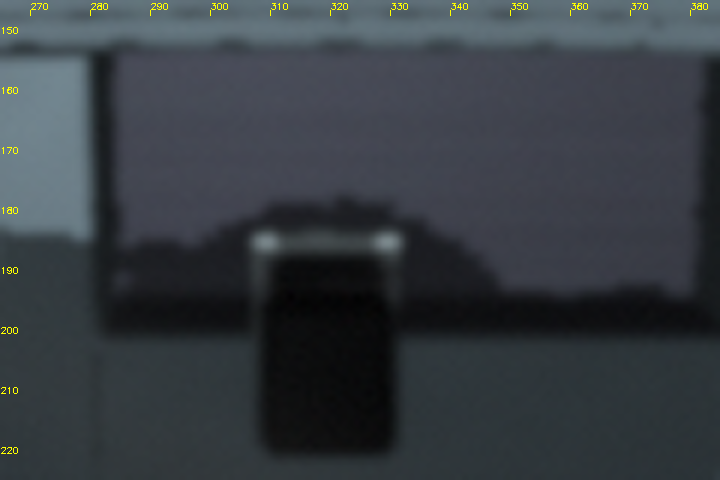

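View pics/s12c.png

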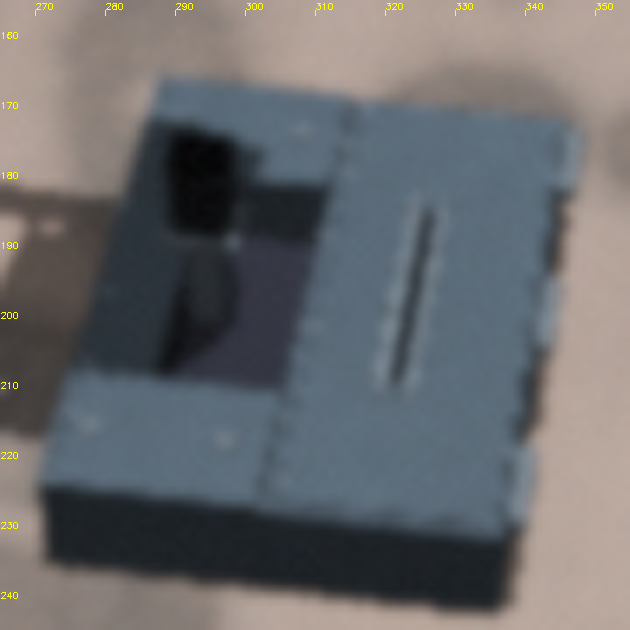

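View pics/w12.png

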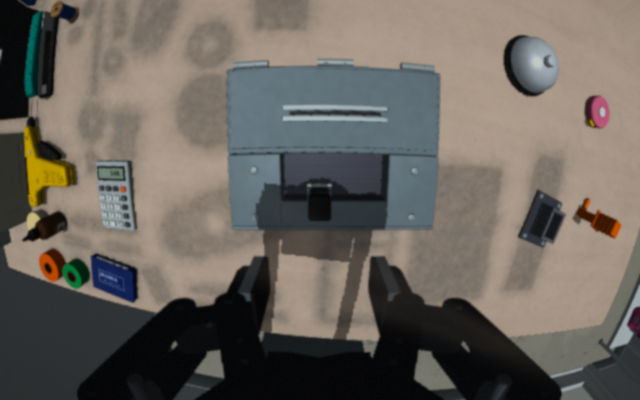

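```bash
python3 - <<'E'
from h import *
np.set_printoptions(precision=2,suppress=True)
a=np.radians(6.2);c=np.array([561,21.8]);R=np.array([[np.cos(a),np.sin(a)],[-np.sin(a),np.cos(a)]])
W=np.load("pics/w12.npz")
bx=lambda u,v,z:R@(onz(W,u,v,z,True)[:2]-c)
print("front edge",bx(345,200.8,50),bx(290,200.8,50),"rear",bx(320,153.3,50),"sides",bx(280,175,50),bx(383,175,50))
print("collar back",bx(320,184,62),"corners",bx(306.8,184,62),bx(332,184,62),"handle front top",bx(318,220.7,102))
# intensity profile columns through collar back and the front edge
im=cv2.cvtColor(W["pixels"],cv2.COLOR_RGB2GRAY).astype(int)
print(im[178:192,312:328].mean(1).round(0), im[194:206,340:375].mean(1).round(0))
# same side view comparison before/after the second press
A=cv2.imread("pics/s8.png",0).astype(int);B=cv2.imread("pics/s12.png",0).astype(int)
print(A[183,284:304],B[183,284:304]); print(A[200,286:304],B[200,286:304])
E
```

```text
front edge [-53.41 -11.37] [-53.56  45.3 ] rear [-4.66 14.62] sides [-26.59  55.01] [-25.92 -49.94]
collar back [-33.56  14.59] corners [-33.59  27.46] [-33.51   2.89] handle front top [-58.2   16.54]
[51. 39. 32. 31. 35. 47. 64. 71. 60. 37. 19. 12. 12. 12.] [25. 18. 15. 15. 15. 18. 26. 37. 47. 51. 52. 52.]
[50 50 48 46 36 24 15 12 10 12  9 10 11 15 22 29 33 32 32 34] [51 48 48 45 39 24 15 10 13 10  8  8 11 15 24 32 34 32 33 33]
[50 48 42 31 20 21 27 34 36 37 34 29 26 27 29 32 33 29] [50 48 42 31 20 21 28 36 36 37 36 33 40 50 55 54 56 55]
```

```bash

python3 -m jog '[[0.01,0,0,-0.14,0.6],[0.02,0,0,-0.28,0.6],[0.03,0,0,-0.42,0.6],[0.04,0,0,-0.56,0.6],[0.05,0.01,0,-0.7,0.6],[0.05,0.02,0,-0.84,0.6],[0.05,0.03,0,-0.98,0.6],[0.05,0.03,0.01,-1.12,0.6],[0.05,0.03,0.02,-1.26,0.6],[0.05,0.03,0.03,-1.4,0.6],[0.05,0.03,0.04,-1.53,0.6],[0.05,0.03,0.04,-1.57,0.6],[0.05,0.03,0.04,-1.57,0.6]]' 
python3 - <<'E'
from h import *
from bench import r
s=r.snapshot("wrist");cv2.imwrite("pics/w13.png",s["pixels"][:,:,::-1]);np.savez("pics/w13.npz",**s)
E
```

```text
time: 29.35
tool_pos: [561.6, 9.8, 170.7]
tcp_rot: [179.0, 0.2, 96.4]
ft_force: [0.4, -0.4, 0.0]
finger_gap: 51.3
```

View pics/w13.png

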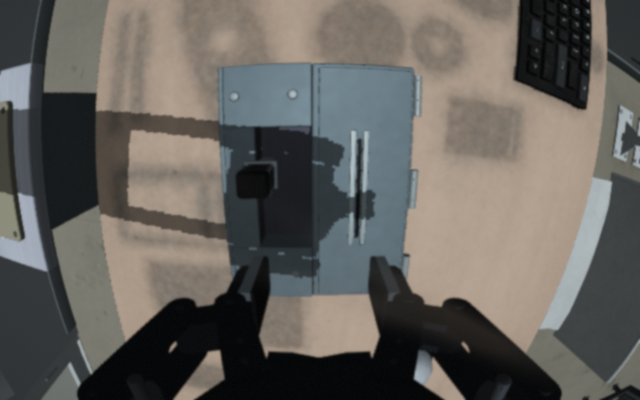

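```bash
python3 - <<'E'
from h import *
im=cv2.imread("pics/w13.png"); im=cv2.convertScaleAbs(im,alpha=2.2,beta=10); cv2.imwrite("pics/w13b.png",im)
crop("w13b",225,120,75,75,10,"w13c")
E
```

```text
(no output)
```

View pics/w13c.png

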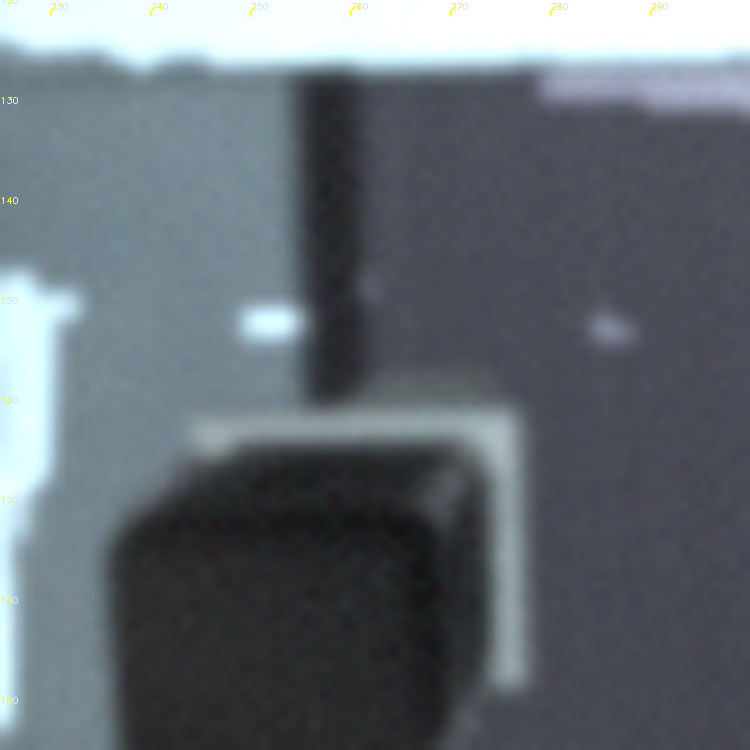

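The enlarged view shows the stem starting at the plate's foot line, (260,158), with no visible gap. I'll hand in.

```bash
python3 -c "
from bench import r
print(r.hand_in()); print(r.sense()['time'])"
```

```text
the job is handed in; nothing more can be done
None
the job is handed in; nothing more can be done
```

The deposit box is locked: the black-handled pin is in its hole, and the last picture shows its stem on the plate with no visible gap. I handed in after about 29.4 s with the gripper clear of everything.

- **Finding the hole:** I lifted the pin from its rest, lowered its foot into the slot and checked the height with a light touch on the slot floor. I then slid the foot along the plate at about 3–6 N. It dropped in at about 17 mm left of the plate's middle.
- **Drawing it home:** I pushed the foot in the full 22 mm until the stem met the plate. After letting go, I measured the stem about 0.9 mm off the plate, because the tool had tilted about 1° under the pressing. I gripped the pin again with the jaws turned 90° and pressed it home with about 7 N.
- **Last checks:**
  - The measured gap is now about 0 to 0.5 mm.
  - The side camera showed almost no shift from the second press, too fine for it to confirm.
  - One estimate, from the handle's rounded top edge, still allowed a gap of about 1 mm.
  - The pin appears upright. The bell, calculator, tape measure and orange look-alike show no sign of having been moved.

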